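# Stow a spare castor wheel in its push-back rack

### The job

With the fingertips, nudge the castor wheel that stands at the foot of its sloping gutter up the slope, over both spring catches, until it is fully home at the end stop, and leave it there behind the top catch so that it cannot roll back. Push it gently and steadily from behind: do not fling it, pinch it or lift it. Leave the wheels in the other gutter, the spanner and the castor fork where they are.

Things in the scene. Friction and masses are not known exactly. Their poses are not given: they have to be found in the camera images.
- wheel: castor wheel to stow: hard slippery grey plastic, 80 mm diameter, 30 mm wide, 0.14 to 0.28 kg, on its tread, free to roll. Origin at its centre; its y axis is the axle, level and across the gutter. Starts at rest against the lip at the gutter's foot, centre at x = 33 mm, z = 40 mm in the gutter's frame. Pushed from behind it rolls uphill; let go on the bare slope it rolls back down
- gutter: aluminium U-channel in which the wheel runs; fixed. Origin on its floor, midway across, at the lower (foot) end, 26 mm above the table. x runs up the slope along the floor (7 degrees), y across, z square to the floor. 278 mm long, 33 mm wide inside, walls 3 mm thick and 25 mm high above the floor (most of the wheel stands above them). Lip 12 mm high at x = 0 to 4 mm, two spring catches, end stop
- rack: plywood board 300 x 150 x 12 mm screwed to the table, carrying the wheel's gutter (35 mm to its -y side) and, parallel to it at 70 mm, a full gutter (35 mm to its +y side) with two stowed wheels of the same kind. Origin at the centre of its underside; x points towards the high end
- gutter_home (a point): where the wheel's centre is when the wheel touches the end stop: x = 234 mm, y = 0, z = 40 mm in the gutter's frame. The end stop is an upright plate with a rubber pad, 55 mm high, its face at x = 274 mm. Let go there, the wheel rolls back about 4 mm and rests against the top catch
- gutter_catch0 (a joint): lower spring catch (half way): steel tongue 35 x 14 mm in the floor, hinged downhill at x = 75 mm, free edge at x = 109 mm, 10 mm high. 0 rad = up, 0.29 = flush. A wheel rolling uphill presses it down (1 to 3 N of push) and it springs up behind; the wheel then leans back on it with its centre at x = 135 mm
- gutter_catch1 (a joint): top spring catch, just like the lower one: hinged at x = 170 mm, free edge at x = 204 mm; 0 rad = up, 0.29 = flush. A wheel leaning back on it has its centre at x = 230 mm
- stowed_low: wheel already stowed in the lower place of the other gutter, 80 mm diameter, 30 mm wide; origin at its centre. Leave it alone
- stowed_top: wheel already stowed in the upper place of the other gutter, the same; origin at its centre. Leave it alone
- spanner: loose steel spanner 170 mm long lying on the table on the -y side of the rack; origin under its middle. Leave it alone
- fork: loose steel castor fork without its wheel, standing upside down on its 95 x 75 mm plate on the table on the +y side of the rack, two upright cheeks up to 102 mm high; origin at the centre of its underside. Leave it alone
Not all that is in view belongs to the job. Leave any turquoise look-alike of the wheel alone.

How it is judged:
By the outcome, as a careful person would: the job done as asked, in the order asked, and still so for the second after the job is handed in, with the robot touching nothing.
It also fails if it takes over 40 s, if anything falls off the work surface, if the arm or the gripper's body presses on something with over 40 N, if the wrist force passes 120 N, or if a joint passes its speed limit or range.

### The arm

A 7-joint arm with a two-finger parallel gripper is mounted at the origin on the work surface. World frame = base frame: x ahead of the robot, y to its left, z up, the work surface at z = 0. Lengths are in m, angles in rad, forces in N, time in s.
With the tool pointing down it reaches from about 0.4 to 0.85 m from the base axis. Payload 10.4 kg.
Tool frame: the origin (TCP) lies midway between the tips of the shut fingers; the grasp point (between the pads) lies 19 mm behind it; z points along the fingers, y is the line along which they close (so a half turn about z gives the same grasp; the last joint's range is limited). The gripper opens to 87 mm and grips with 3 to 60 N. Pads are 19 mm wide; open, the fingers measure 117 mm over their backs; the gripper's body (75 mm by 190 mm) begins 51 mm behind the grasp point.
Start: joints at [-1.172, 0.332, -0.065, 1.46, 0.022, 1.35, -0.088], TCP at [0.256, 0.57, 0.223] pointing down, gripper open.
Joint ranges: [-2.6, 2.6], [-0.5, 2.12], [-1.47, 1.34], [0.16, 2.42], [-1.27, 4.41], [0.06, 2.06], [-2.6, 2.6]. Speed limits (rad/s): [2.22, 2.22, 2.79, 2.79, 3.14, 3.14, 3.14].

### API

Orientations are given as a unit quaternion [x, y, z, w].
In Python, from bench import sensors, eyes, order gives the robot as it stands.
- The arm moves only by the tool arm_command, never from a script. Its argument "steps" is a list of rows, each an object with "rot": the turn, a rotation vector about the world's x, y, z in degrees, a list of three; "slide": the shift along the world's x, y, z in m, a list of three; "grip": the opening, from 0 (shut) to 1 (fully open). A call has exactly 8 rows; each row shifts and turns the commanded pose from where the row before left it; what a row does not reach is not made up. A row lasts 1/8 s, in which the tool goes at most 62.5 mm and 10.7 degrees, less where a joint would pass 70% of its speed; a pose out of reach is approached as far as the arm can. A call with a gripper value outside its range is refused whole. The fingers move at their own pace and stop on an object; "newtons" is the grip in N (left out, the last holds). Time passes only in rows, so rows that do not move let the fingers close, or fill a call up. It gives the time, the measured TCP pose, the force, the opening and the grip force at its end, in the units of the state.
- sensors.read_state(): the state, without advancing time (a new reading comes with each control period).
- eyes.camera(name): name is "scene" or "top" or "wrist"; returns a dict with "pixels" (480x640x3 uint8, red, green, blue), "intrinsics" (3x3 intrinsics, pixels), "pose" (4x4, takes a point from camera to world coordinates). Camera axes: x right, y down, z forward; pixel columns grow to the right and rows downward; lengths in m; the calibration is good to about 2 mm. A picture is of the moment at which its call begins. There is no depth.
- order.close_job(): hands the job in; it is judged then, once.
Trained networks look in a picture, given as the dict that the camera call returned (one of the last four; its "shot" number tells which), for a name from the list of things; names that differ only in an ending like _2 or _b are one class to them, and where a whole thing is asked for, a point or a joint stands for the part that bears it (a point fixed in the world has none). Each returns a list of dicts, best first, with "conf" (0 to 1); they miss things now and then, are a little off and sometimes report something else, mostly with a low value. They report only what shows in the picture. A call takes as long as a camera call. They do not tell look-alikes from the thing itself.
- eyes.look_for(name, picture): "bbox" ([left, top, right, bottom] in pixels, round what is visible of it).
The state is a dict: "time": time; "joint_positions": joint angles; "joint_vel": joint speeds; "joint_torque": joint torques, N m; "ee_pos": TCP position; "eef_rot": TCP orientation; "ft_force": force on the tool from outside, world axes, zero at the start; "torque": the same for the moment, N m; "width": finger opening in m; "grip_force": force on a finger pad.
Only numpy, scipy, OpenCV 4.12 (cv2) and the standard library are available. Lean on these libraries where they do the work, as an engineer would, in place of code of your own. Each camera call takes 0.05 s, during which the arm holds its last target. There are 200 camera calls.

## Working session

There is one attempt and no reset: what is moved stays moved. The work goes in short steps, Python scripts to look and compute and a tool call to move; the robot and the scene stay as the last step left them, time stands still between calls to the robot, and variables do not carry over. Pictures are saved under pics/ and viewed, at most 10 in all, crops included, and the job is handed in when it is done.

Besides the shell and the picture viewer there is one more tool, called after ">>>" as name(argument=value, ...), one argument or row to a line, values as JSON. arm_command: Moves the arm, as the interface text tells. Its arguments: {"type":"object","properties":{"steps":{"type":"array","items":{"type":"object","properties":{"rot":{"type":"array","items":{"type":"number"}},"slide":{"type":"array","items":{"type":"number"}},"grip":{"type":"number"}}}},"newtons":{"type":"number"}},"required":["steps"]}

```bash
mkdir -p pics; python3 - <<'E'
from bench import sensors, eyes
import cv2,numpy as np
s=sensors.read_state();print(s['time'],s['ee_pos'],s['eef_rot'],s['width'])
for n in ['top','scene']:
    p=eyes.camera(n);cv2.imwrite(f'pics/{n}0.png',p['pixels'][:,:,::-1])
    print(n,p['intrinsics'].tolist(),np.round(p['pose'],4).tolist())
    for k in ['wheel','gutter','rack','stowed_low','fork','spanner']:
        print(k,[(np.round(d['bbox']).tolist(),round(d['conf'],2)) for d in eyes.look_for(k,p)][:5])
E
```

```text
0.0 [0.25572098 0.56985543 0.22175921] [ 2.09304753e-01  9.77850200e-01 -7.02823141e-04 -1.11756193e-04] 0.0874413446267582
top [[503.58832429446437, 0.0, 314.3166146885288], [0.0, 503.58832429446437, 243.1236612946368], [0.0, 0.0, 1.0]] [[-0.0283, -0.9926, 0.1178, 0.549], [-0.9995, 0.0298, 0.0117, -0.0736], [-0.0151, -0.1174, -0.993, 0.9207], [0.0, 0.0, 0.0, 1.0]]
wheel [([337.0, 208.0, 386.0, 244.0], 0.71), ([340.0, 116.0, 370.0, 162.0], 0.68), ([434.0, 220.0, 460.0, 266.0], 0.61)]
gutter [([219.0, 226.0, 380.0, 295.0], 0.74)]
rack [([219.0, 204.0, 403.0, 345.0], 0.56)]
stowed_low [([300.0, 271.0, 347.0, 303.0], 0.91)]
fork [([318.0, 334.0, 378.0, 389.0], 0.84)]
spanner [([212.0, 179.0, 304.0, 216.0], 0.84)]
scene [[444.8276077442831, 0.0, 316.89505986668325], [0.0, 444.8276077442831, 236.41520499191134], [0.0, 0.0, 1.0]] [[0.0867, 0.6055, -0.7911, 1.2292], [0.996, -0.0366, 0.0812, -0.1108], [0.0203, -0.795, -0.6063, 0.5263], [0.0, 0.0, 0.0, 1.0]]
wheel [([237.0, 319.0, 284.0, 384.0], 0.77), ([235.0, 229.0, 288.0, 278.0], 0.55)]
gutter [([245.0, 192.0, 400.0, 290.0], 0.62)]
rack [([222.0, 176.0, 406.0, 308.0], 0.56)]
stowed_low [([278.0, 186.0, 322.0, 230.0], 0.9)]
fork []
spanner [([329.0, 298.0, 435.0, 330.0], 0.67)]
```

View pics/top0.png

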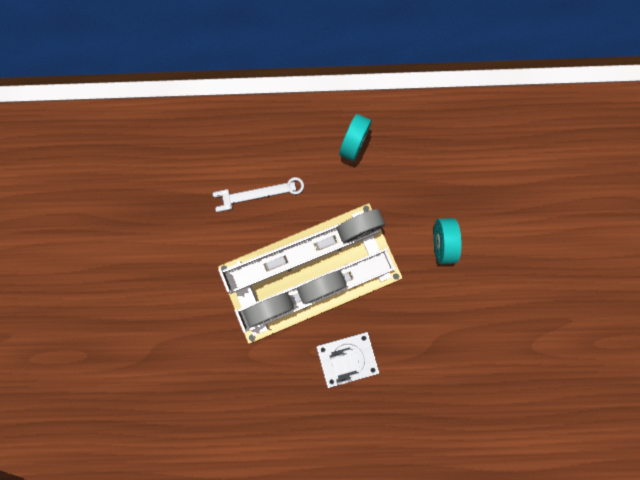

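View pics/scene0.png

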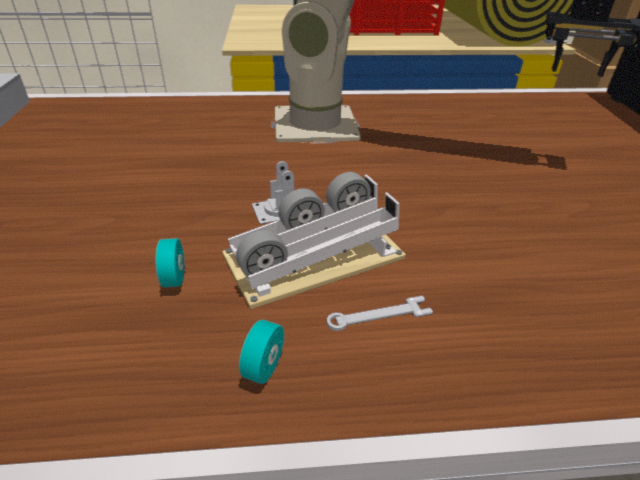

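The top view shows the grey wheel at about (361,225) at the foot of the upper gutter. Its end stop is at about (230,277), and the two catches are at (276,263) and (326,242). The turquoise wheels are decoys. The scene view agrees: uphill runs towards world +y and a little −x.

```bash
cat > h.py <<'E'
import numpy as np,cv2
def w2p(c,P):
    T=np.linalg.inv(c['pose']);q=(T[:3,:3]@np.atleast_2d(P).T).T+T[:3,3]
    u=q@np.array(c['intrinsics']).T;return u[:,:2]/u[:,2:]
def p2w(c,uv,z):
    uv=np.atleast_2d(uv).astype(float);d=np.c_[uv,np.ones(len(uv))]@np.linalg.inv(c['intrinsics']).T@c['pose'][:3,:3].T
    o=c['pose'][:3,3];return o+d*((z-o[2])/d[:,2:])
E
python3 - <<'E'
from bench import eyes
from h import *
for n in ['top','scene']:
    p=eyes.camera(n);hsv=cv2.cvtColor(p['pixels'],cv2.COLOR_RGB2HSV)
    m=cv2.inRange(hsv,(15,50,120),(35,255,255));b=[d['bbox'] for d in eyes.look_for('rack',p)][0]
    k=np.zeros_like(m);x0,y0,x1,y1=[int(v) for v in b];k[y0-8:y1+8,x0-8:x1+8]=1;m*=k
    m=cv2.morphologyEx(m,cv2.MORPH_OPEN,np.ones((2,2)))
    v,u=np.nonzero(m);W=p2w(p,np.c_[u,v],.012)[:,:2]
    r=cv2.minAreaRect((W*1000).astype(np.float32));bx=cv2.boxPoints(r)
    print(n,len(u),r,np.round(bx,0).tolist())
    for d in eyes.look_for('wheel',p): 
        b=d['bbox'];print('wheel',b,p2w(p,[(b[0]+b[2])/2,(b[1]+b[3])/2],.0697).round(4))
E
```

```text
top 5028 ((602.8866577148438, -54.18278503417969), (151.41363525390625, 301.00634765625), 21.24890899658203) [[478.0, 59.0], [587.0, -222.0], [728.0, -167.0], [619.0, 114.0]]
wheel [339.0, 115.9, 369.0, 160.2] [[ 0.8322 -0.1379  0.0697]]
wheel [433.6, 218.7, 459.2, 263.3] [[ 0.6469 -0.2876  0.0697]]
wheel [334.8, 210.4, 385.8, 244.6] [[ 0.6744 -0.1428  0.0697]]
wheel [221.4, 220.8, 379.7, 296.9] [[ 0.6238 -0.0395  0.0697]]
scene 3541 ((612.4813842773438, -48.86836242675781), (158.23770141601562, 301.6610412597656), 21.095905303955078) [[484.0, 63.0], [593.0, -218.0], [741.0, -161.0], [632.0, 120.0]]
wheel [154.6, 238.7, 182.0, 284.8] [[ 0.6843 -0.2867  0.0697]]
wheel [235.5, 230.1, 289.0, 278.2] [[ 0.6748 -0.1412  0.0697]]
```

>>> arm_command(
  steps=[
    {"slide": [0.028, -0.048, 0], "rot": [0, 0, -2.8], "grip": 0},
    {"slide": [0.028, -0.048, 0], "rot": [0, 0, -2.8], "grip": 0},
    {"slide": [0.028, -0.048, 0], "rot": [0, 0, -2.8], "grip": 0},
    {"slide": [0.028, -0.048, 0], "rot": [0, 0, -2.8], "grip": 0},
    {"slide": [0.028, -0.048, 0], "rot": [0, 0, -2.8], "grip": 0},
    {"slide": [0.028, -0.048, 0], "rot": [0, 0, -2.8], "grip": 0},
    {"slide": [0.028, -0.048, 0], "rot": [0, 0, -2.8], "grip": 0},
    {"slide": [0.028, -0.048, 0], "rot": [0, 0, -2.8], "grip": 0},
  ],
  newtons=10,
)

```text
time: 2.0
ee_pos: [0.4806, 0.1846, 0.2229]
eef_rot: [0.396, 0.918, 0.0, 0.0]
ft_force: [0.2, 1.3, -0.8]
width: 0.0151
grip_force: 0.0
```

>>> arm_command(
  steps=[
    {"slide": [0.028, -0.048, 0], "rot": [0, 0, -2.8], "grip": 0},
    {"slide": [0.028, -0.048, 0], "rot": [0, 0, -2.8], "grip": 0},
    {"slide": [0.028, -0.048, 0], "rot": [0, 0, -2.8], "grip": 0},
    {"slide": [0.028, -0.048, 0], "rot": [0, 0, -2.8], "grip": 0},
    {"slide": [0.028, -0.048, 0], "rot": [0, 0, -2.8], "grip": 0},
    {"slide": [0.028, -0.048, 0], "rot": [0, 0, -2.8], "grip": 0},
    {"slide": [0.028, -0.048, 0], "rot": [0, 0, -2.8], "grip": 0},
    {"slide": [0.028, -0.048, 0], "rot": [0, 0, -2.8], "grip": 0},
  ],
)

```text
time: 3.0
ee_pos: [0.7048, -0.1989, 0.2226]
eef_rot: [0.566, 0.824, 0.0, 0.0]
ft_force: [1.1, 0.9, 1.5]
width: 0.0005
grip_force: 0.0
```

>>> arm_command(
  steps=[
    {"slide": [-0.003, -0.0035, -0.02], "grip": 0},
    {"slide": [-0.003, -0.0035, -0.03], "grip": 0},
    {"slide": [0, 0, -0.03], "grip": 0},
    {"slide": [0, 0, -0.03], "grip": 0},
    {"slide": [0, 0, -0.025], "grip": 0},
    {"slide": [0, 0, -0.015], "grip": 0},
    {"slide": [0, 0, -0.01], "grip": 0},
    {"slide": [0, 0, 0], "grip": 0},
  ],
)

```text
schema error: expected keys rot, slide, grip
```

```bash
python3 - <<'E'
from bench import sensors, eyes
from h import *
s=sensors.read_state();print(s['ee_pos'],s['ft_force'],s['time'])
o=[]
for n in ['top','scene']:
    p=eyes.camera(n);u=w2p(p,[s['ee_pos'],[.675,-.143,.0697]]);print(n,u.round())
    c=np.mean(u,0).astype(int);im=p['pixels'][max(0,c[1]-100):c[1]+100,max(0,c[0]-100):c[0]+100,::-1];o.append(cv2.resize(im,(400,400)))
cv2.imwrite('pics/a1.png',np.hstack(o))
E
```

```text
[ 0.70484019 -0.19887237  0.22257772] [1.08151993 0.87054968 1.54007755] 3.0
top [[407. 189.]
 [360. 227.]]
scene [[212. 182.]
 [261. 254.]]
```

View pics/a1.png

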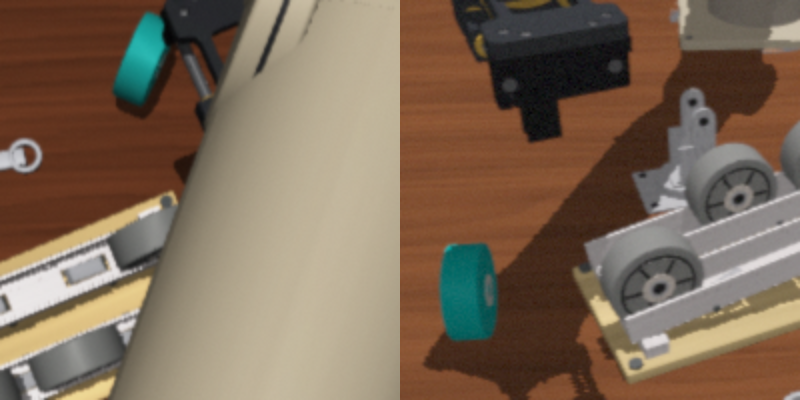

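The move was refused because the rot key was missing. In the picture the fingers still hang high behind the wheel, at about (540,120) in the right half, and the wheel is untouched at (655,285).

>>> arm_command(
  steps=[
    {"slide": [-0.003, -0.0035, -0.02], "rot": [0, 0, 0], "grip": 0},
    {"slide": [-0.003, -0.0035, -0.03], "rot": [0, 0, 0], "grip": 0},
    {"slide": [0, 0, -0.03], "rot": [0, 0, 0], "grip": 0},
    {"slide": [0, 0, -0.03], "rot": [0, 0, 0], "grip": 0},
    {"slide": [0, 0, -0.025], "rot": [0, 0, 0], "grip": 0},
    {"slide": [0, 0, -0.015], "rot": [0, 0, 0], "grip": 0},
    {"slide": [0, 0, -0.01], "rot": [0, 0, 0], "grip": 0},
    {"slide": [0, 0, 0], "rot": [0, 0, 0], "grip": 0},
  ],
)

```text
time: 4.1
ee_pos: [0.6978, -0.2046, 0.0624]
eef_rot: [0.566, 0.824, -0.0, -0.0]
ft_force: [-0.1, 0.6, 0.7]
width: 0.0004
grip_force: 0.0
```

```bash
python3 - <<'E'
from bench import sensors, eyes
from h import *
s=sensors.read_state();print(s['ee_pos'],s['ft_force'],s['time'])
o=[]
for n in ['wrist','scene']:
    p=eyes.camera(n);u=w2p(p,[s['ee_pos'],[.675,-.143,.0697]]);print(n,u.round())
    c=np.mean(u,0).astype(int)
    im=p['pixels'][...,::-1] if n=='wrist' else p['pixels'][max(0,c[1]-100):c[1]+100,max(0,c[0]-100):c[0]+100,::-1];o.append(cv2.resize(im,(400,400)))
cv2.imwrite('pics/a2.png',np.hstack(o))
E
```

```text
[ 0.69780525 -0.20458553  0.06241313] [-0.10318815  0.60577471  0.66259529] 4.1
wrist [[316. 297.]
 [318. 144.]]
scene [[221. 269.]
 [261. 254.]]
```

View pics/a2.png

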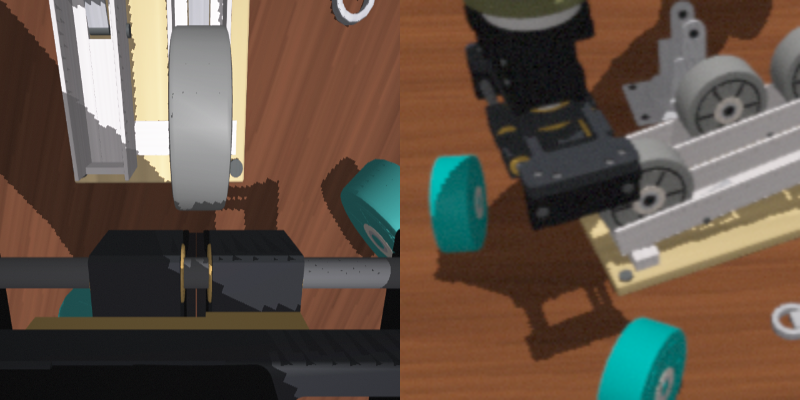

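The fingers are in line with the wheel (x≈197 against 200 in the wrist half) and about 15 mm behind it. Next I'll push gently up the slope.

>>> arm_command(
  steps=[
    {"slide": [-0.0018, 0.0046, 0], "rot": [0, 0, 0], "grip": 0},
    {"slide": [-0.0018, 0.0046, 0], "rot": [0, 0, 0], "grip": 0},
    {"slide": [-0.0009, 0.0023, 0], "rot": [0, 0, 0], "grip": 0},
    {"slide": [-0.0009, 0.0023, 0], "rot": [0, 0, 0], "grip": 0},
    {"slide": [-0.0009, 0.0023, 0.0003], "rot": [0, 0, 0], "grip": 0},
    {"slide": [-0.0009, 0.0023, 0.0003], "rot": [0, 0, 0], "grip": 0},
    {"slide": [-0.0009, 0.0023, 0.0003], "rot": [0, 0, 0], "grip": 0},
    {"slide": [-0.0018, 0.0046, 0.0006], "rot": [0, 0, 0], "grip": 0},
  ],
)

```text
time: 5.2
ee_pos: [0.6879, -0.1796, 0.0641]
eef_rot: [0.566, 0.824, -0.0, 0.0]
ft_force: [0.1, -1.4, 0.5]
width: 0.0006
grip_force: 0.5
```

>>> arm_command(
  steps=[
    {"slide": [-0.0018, 0.0046, 0.0006], "rot": [0, 0, 0], "grip": 0},
    {"slide": [-0.0018, 0.0046, 0.0006], "rot": [0, 0, 0], "grip": 0},
    {"slide": [-0.0018, 0.0046, 0.0006], "rot": [0, 0, 0], "grip": 0},
    {"slide": [-0.0018, 0.0046, 0.0006], "rot": [0, 0, 0], "grip": 0},
    {"slide": [-0.0018, 0.0046, 0.0006], "rot": [0, 0, 0], "grip": 0},
    {"slide": [-0.0018, 0.0046, 0.0006], "rot": [0, 0, 0], "grip": 0},
    {"slide": [-0.0018, 0.0046, 0.0006], "rot": [0, 0, 0], "grip": 0},
    {"slide": [-0.0018, 0.0046, 0.0006], "rot": [0, 0, 0], "grip": 0},
  ],
)

```text
time: 6.2
ee_pos: [0.6733, -0.1419, 0.0687]
eef_rot: [0.566, 0.824, 0.0, -0.0]
ft_force: [0.5, -0.8, 0.4]
width: 0.0004
grip_force: 0.6
```

```bash
python3 - <<'E'
from bench import sensors, eyes
from h import *
s=sensors.read_state();print(s['ee_pos'],s['ft_force'],s['time'])
d=np.array(s['ee_pos'][:2])-[.6355,-.0415];print('along,lat',d@[-.3624,.932],d@[.932,.3624])
o=[]
for n in ['wrist','scene']:
    p=eyes.camera(n);u=w2p(p,[s['ee_pos'],[.675,-.143,.0697]])
    c=np.mean(u,0).astype(int)
    im=p['pixels'][...,::-1] if n=='wrist' else p['pixels'][max(0,c[1]-100):c[1]+100,max(0,c[0]-100):c[0]+100,::-1];o.append(cv2.resize(im,(400,400)))
cv2.imwrite('pics/a3.png',np.hstack(o))
E
```

```text
[ 0.67329383 -0.14190992  0.06872465] [ 0.46397859 -0.7816912   0.4466733 ] 6.2
along,lat -0.1072785242917974 -0.001164707557077628
```

View pics/a3.png

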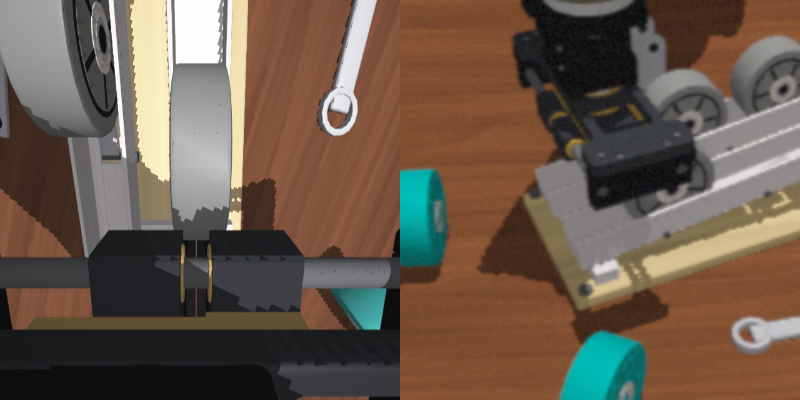

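The wheel (wrist half, 171–231 px) rolls ahead of the fingertips, centred in the gutter. Forces are about 1 N, so I carry on.

>>> arm_command(
  steps=[
    {"slide": [-0.0018, 0.0046, 0.0006], "rot": [0, 0, 0], "grip": 0},
    {"slide": [-0.0018, 0.0046, 0.0006], "rot": [0, 0, 0], "grip": 0},
    {"slide": [-0.0018, 0.0046, 0.0006], "rot": [0, 0, 0], "grip": 0},
    {"slide": [-0.0018, 0.0046, 0.0006], "rot": [0, 0, 0], "grip": 0},
    {"slide": [-0.0018, 0.0046, 0.0006], "rot": [0, 0, 0], "grip": 0},
    {"slide": [-0.0018, 0.0046, 0.0006], "rot": [0, 0, 0], "grip": 0},
    {"slide": [-0.0018, 0.0046, 0.0006], "rot": [0, 0, 0], "grip": 0},
    {"slide": [-0.0018, 0.0046, 0.0006], "rot": [0, 0, 0], "grip": 0},
  ],
)

```text
time: 7.3
ee_pos: [0.659, -0.1053, 0.0736]
eef_rot: [0.566, 0.824, 0.0, -0.0]
ft_force: [-0.6, -0.3, 0.3]
width: 0.001
grip_force: 0.0
```

>>> arm_command(
  steps=[
    {"slide": [-0.0018, 0.0046, 0.0006], "rot": [0, 0, 0], "grip": 0},
    {"slide": [-0.0018, 0.0046, 0.0006], "rot": [0, 0, 0], "grip": 0},
    {"slide": [-0.0018, 0.0046, 0.0006], "rot": [0, 0, 0], "grip": 0},
    {"slide": [-0.0018, 0.0046, 0.0006], "rot": [0, 0, 0], "grip": 0},
    {"slide": [-0.0018, 0.0046, 0.0006], "rot": [0, 0, 0], "grip": 0},
    {"slide": [-0.0018, 0.0046, 0.0006], "rot": [0, 0, 0], "grip": 0},
    {"slide": [-0.0018, 0.0046, 0.0006], "rot": [0, 0, 0], "grip": 0},
    {"slide": [-0.0018, 0.0046, 0.0006], "rot": [0, 0, 0], "grip": 0},
  ],
)

```text
time: 8.3
ee_pos: [0.6447, -0.0688, 0.0786]
eef_rot: [0.566, 0.824, 0.0, 0.0]
ft_force: [2.0, -4.8, 2.4]
width: 0.0008
grip_force: 2.7
```

```bash
cat > look.py <<'E'
import sys
from bench import sensors, eyes
from h import *
s=sensors.read_state();print(s['ee_pos'],s['ft_force'],s['time'])
d=np.array(s['ee_pos'][:2])-[.6355,-.0415];print('along,lat',d@[-.3624,.932],d@[.932,.3624])
o=[]
for n in ['wrist','scene']:
    p=eyes.camera(n);c=w2p(p,[s['ee_pos']])[0].astype(int)
    im=p['pixels'][...,::-1] if n=='wrist' else p['pixels'][max(0,c[1]-100):c[1]+100,max(0,c[0]-80):c[0]+120,::-1];o.append(cv2.resize(im,(400,400)))
cv2.imwrite(sys.argv[1],np.hstack(o))
E
python3 look.py pics/a4.png
```

```text
[ 0.64470302 -0.06881493  0.07856332] [ 2.03217359 -4.82277782  2.39683517] 8.3
along,lat -0.028792693892616017 -0.0013217167864505177
```

View pics/a4.png

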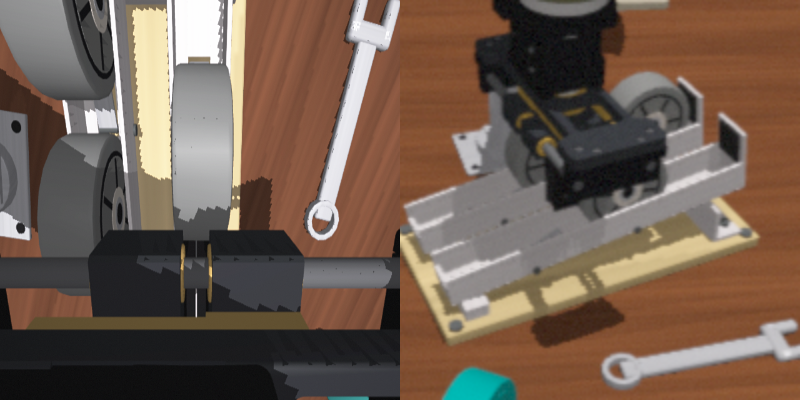

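The wheel has passed the lower catch and is on the ramp of the top one. The body clears the stowed wheels, and the push force of about 5 N runs along the slope.

>>> arm_command(
  steps=[
    {"slide": [-0.0018, 0.0046, 0.0006], "rot": [0, 0, 0], "grip": 0},
    {"slide": [-0.0018, 0.0046, 0.0006], "rot": [0, 0, 0], "grip": 0},
    {"slide": [-0.0018, 0.0046, 0.0006], "rot": [0, 0, 0], "grip": 0},
    {"slide": [-0.0018, 0.0046, 0.0006], "rot": [0, 0, 0], "grip": 0},
    {"slide": [-0.0018, 0.0046, 0.0006], "rot": [0, 0, 0], "grip": 0},
    {"slide": [-0.0018, 0.0046, 0.0006], "rot": [0, 0, 0], "grip": 0},
    {"slide": [-0.0018, 0.0046, 0.0006], "rot": [0, 0, 0], "grip": 0},
    {"slide": [-0.0018, 0.0046, 0.0006], "rot": [0, 0, 0], "grip": 0},
  ],
)

```text
time: 9.4
ee_pos: [0.6302, -0.0319, 0.0833]
eef_rot: [0.566, 0.824, 0.0, 0.0]
ft_force: [0.5, -0.7, -0.1]
width: 0.0006
grip_force: 0.5
```

>>> arm_command(
  steps=[
    {"slide": [-0.0009, 0.0023, 0.0003], "rot": [0, 0, 0], "grip": 0},
    {"slide": [-0.0009, 0.0023, 0.0003], "rot": [0, 0, 0], "grip": 0},
    {"slide": [-0.0009, 0.0023, 0.0003], "rot": [0, 0, 0], "grip": 0},
    {"slide": [-0.0009, 0.0023, 0.0003], "rot": [0, 0, 0], "grip": 0},
    {"slide": [-0.0009, 0.0023, 0.0003], "rot": [0, 0, 0], "grip": 0},
    {"slide": [-0.0009, 0.0023, 0.0003], "rot": [0, 0, 0], "grip": 0},
    {"slide": [-0.0009, 0.0023, 0.0003], "rot": [0, 0, 0], "grip": 0},
    {"slide": [-0.0009, 0.0023, 0.0003], "rot": [0, 0, 0], "grip": 0},
  ],
)

```text
time: 10.4
ee_pos: [0.6231, -0.0137, 0.0857]
eef_rot: [0.566, 0.824, 0.0, -0.0]
ft_force: [0.5, -0.9, -0.1]
width: 0.0009
grip_force: 0.0
```

>>> arm_command(
  steps=[
    {"slide": [-0.0005, 0.0012, 0.0002], "rot": [0, 0, 0], "grip": 0},
    {"slide": [-0.0005, 0.0012, 0.0002], "rot": [0, 0, 0], "grip": 0},
    {"slide": [-0.0005, 0.0012, 0.0002], "rot": [0, 0, 0], "grip": 0},
    {"slide": [-0.0005, 0.0012, 0.0002], "rot": [0, 0, 0], "grip": 0},
    {"slide": [-0.0005, 0.0012, 0.0002], "rot": [0, 0, 0], "grip": 0},
    {"slide": [-0.0005, 0.0012, 0.0002], "rot": [0, 0, 0], "grip": 0},
    {"slide": [-0.0005, 0.0012, 0.0002], "rot": [0, 0, 0], "grip": 0},
    {"slide": [0, 0, 0], "rot": [0, 0, 0], "grip": 0},
  ],
)

```text
time: 11.4
ee_pos: [0.6196, -0.0053, 0.0871]
eef_rot: [0.566, 0.824, 0.0, -0.0]
ft_force: [0.8, -0.9, -0.6]
width: 0.0005
grip_force: 0.2
```

```bash
python3 look.py pics/a5.png
```

```text
[ 0.6196188  -0.00528703  0.0870675 ] [ 0.76489919 -0.87048296 -0.58455119] 11.4
along,lat 0.03950583549696982 -0.0016777002637318364
```

View pics/a5.png

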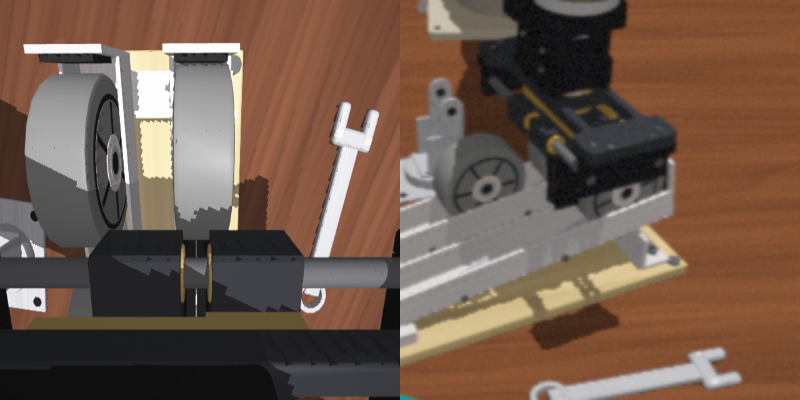

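The wheel is almost at the end pad (wrist half, (205,60)), and the force is still only about 1 N. I creep on until the stop resists.

>>> arm_command(
  steps=[
    {"slide": [-0.0003, 0.0007, 0.0001], "rot": [0, 0, 0], "grip": 0},
    {"slide": [-0.0003, 0.0007, 0.0001], "rot": [0, 0, 0], "grip": 0},
    {"slide": [-0.0003, 0.0007, 0.0001], "rot": [0, 0, 0], "grip": 0},
    {"slide": [-0.0003, 0.0007, 0.0001], "rot": [0, 0, 0], "grip": 0},
    {"slide": [0, 0, 0], "rot": [0, 0, 0], "grip": 0},
    {"slide": [0, 0, 0], "rot": [0, 0, 0], "grip": 0},
    {"slide": [0, 0, 0], "rot": [0, 0, 0], "grip": 0},
    {"slide": [0, 0, 0], "rot": [0, 0, 0], "grip": 0},
  ],
)

```text
time: 12.5
ee_pos: [0.619, -0.005, 0.0876]
eef_rot: [0.567, 0.824, -0.001, 0.001]
ft_force: [3.3, -8.1, -1.2]
width: 0.0006
grip_force: 4.2
```

The stop resists with about 9 N, so the wheel is home. I back off slowly so that it settles on the catch.

>>> arm_command(
  steps=[
    {"slide": [0.0005, -0.0012, -0.0001], "rot": [0, 0, 0], "grip": 0},
    {"slide": [0.0005, -0.0012, -0.0001], "rot": [0, 0, 0], "grip": 0},
    {"slide": [0.0005, -0.0012, -0.0001], "rot": [0, 0, 0], "grip": 0},
    {"slide": [0.0005, -0.0012, -0.0001], "rot": [0, 0, 0], "grip": 0},
    {"slide": [0.0005, -0.0012, -0.0001], "rot": [0, 0, 0], "grip": 0},
    {"slide": [0.0005, -0.0012, -0.0001], "rot": [0, 0, 0], "grip": 0},
    {"slide": [0.0005, -0.0012, -0.0001], "rot": [0, 0, 0], "grip": 0},
    {"slide": [0.0009, -0.0023, 0], "rot": [0, 0, 0], "grip": 0},
  ],
)

```text
time: 13.5
ee_pos: [0.6229, -0.0133, 0.0868]
eef_rot: [0.566, 0.824, 0.0, -0.0]
ft_force: [-0.8, -0.3, -0.5]
width: 0.0005
grip_force: 0.0
```

>>> arm_command(
  steps=[
    {"slide": [0.0018, -0.0046, 0], "rot": [0, 0, 0], "grip": 0},
    {"slide": [0.0018, -0.0046, 0], "rot": [0, 0, 0], "grip": 0},
    {"slide": [0.0018, -0.0046, 0], "rot": [0, 0, 0], "grip": 0},
    {"slide": [0, 0, 0.02], "rot": [0, 0, 0], "grip": 0},
    {"slide": [0, 0, 0.04], "rot": [0, 0, 0], "grip": 0},
    {"slide": [0, 0, 0.04], "rot": [0, 0, 0], "grip": 0},
    {"slide": [0.01, -0.03, 0.03], "rot": [0, 0, 0], "grip": 0},
    {"slide": [0.01, -0.03, 0.02], "rot": [0, 0, 0], "grip": 0},
  ],
)

```text
time: 14.5
ee_pos: [0.649, -0.0875, 0.2404]
eef_rot: [0.566, 0.825, 0.001, 0.001]
ft_force: [0.4, 0.2, 0.4]
width: 0.0002
grip_force: 0.0
```

```bash
python3 - <<'E'
from bench import sensors, eyes
from h import *
s=sensors.read_state();print(s['ee_pos'],s['ft_force'],s['time'])
g=np.array([-.3624,.932]);o=[]
W=lambda x:np.r_[np.array([.6355,-.0415])+g*(-.109+(x-.033)*.9925),.0697+(x-.033)*.1219]
for n in ['wrist','scene']:
    p=eyes.camera(n);print(n,'pred x=.230,.234,.222',w2p(p,[W(.230),W(.234),W(.222)]).round(1).tolist())
    print([(np.round(d['bbox']).tolist(),round(d['conf'],2)) for d in eyes.look_for('wheel',p)])
    c=w2p(p,[W(.23)])[0].astype(int)
    im=p['pixels'][...,::-1] if n=='wrist' else p['pixels'][c[1]-80:c[1]+80,c[0]-80:c[0]+80,::-1];o.append(cv2.resize(im,(400,400)))
cv2.imwrite('pics/a6.png',np.hstack(o))
E
```

```text
[ 0.64901666 -0.08749907  0.24042368] [0.36084862 0.20472107 0.40604191] 14.5
wrist pred x=.230,.234,.222 [[319.3, 42.5], [319.3, 36.3], [319.2, 54.9]]
[([298.0, 2.0, 344.0, 103.0], 0.77), ([483.0, 344.0, 510.0, 374.0], 0.74)]
scene pred x=.230,.234,.222 [[366.9, 213.2], [368.9, 212.5], [362.9, 214.8]]
[([238.0, 319.0, 283.0, 383.0], 0.88), ([345.0, 191.0, 391.0, 234.0], 0.76), ([156.0, 239.0, 182.0, 284.0], 0.6)]
```

View pics/a6.png

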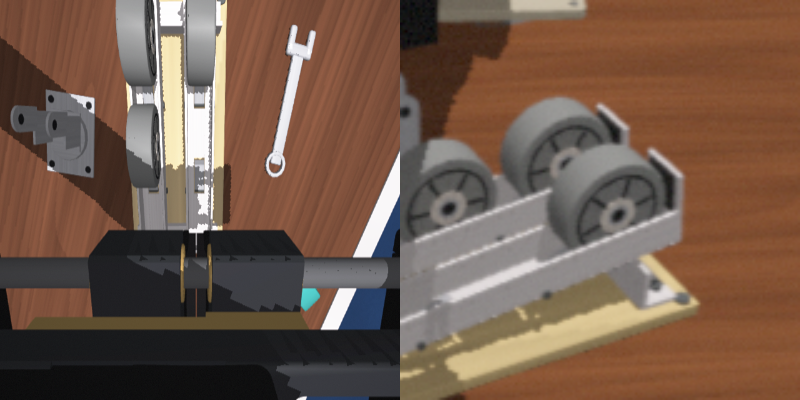

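The wheel rests beside the stowed top wheel. Its box centre in the scene view is (368,212), which matches x ≈ 230–234 mm, so it is held behind the top catch. Nothing else has moved.

```bash
python3 -c "
from bench import order;print(order.close_job())"
```

```text
the job is handed in; nothing more can be done
None
```

The wheel was pushed to the end stop, now rests behind the top catch with the arm clear and the other things left where they were, and I handed the job in at about 14.6 s.

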